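# Show a student the glaze behind a test tile

## Robot

A 7-joint arm with a two-finger parallel gripper is mounted at the origin on the work surface. World frame = base frame: x ahead of the robot, y to its left, z up, the work surface at z = 0. Lengths are in m, angles in rad, forces in N, time in s.
With the tool pointing down it reaches from about 0.4 to 0.875 m from the base axis. Payload 4.4 kg.
Tool frame: the origin (TCP) lies at the very end of the fingers, on their centre line; the grasp point (between the pads) lies 19 mm behind it; z points along the fingers, y is the direction in which the jaws open and shut (so a half turn about z gives the same grasp; the last joint's range is limited). The gripper opens to 85 mm and grips with 20 to 120 N. Pads are 22 mm wide; open, the fingers measure 114 mm over their backs; the gripper's body (76 mm by 85 mm) begins 54 mm behind the grasp point. The pads swing forward as they close: fully open they stand 13 mm farther back than shut.
Start: joints at [-1.339, 0.628, 0.038, 1.517, -0.027, 0.996, -0.02], TCP at [0.191, 0.621, 0.231] pointing down, gripper open.
Joint ranges: [-3.06, 3.06], [-0.37, 2.12], [-1.25, 1.32], [0.18, 2.47], [-1.1, 4.24], [0.23, 1.98], [-2.94, 2.94]. Speed limits (rad/s): [2.57, 2.57, 3.14, 3.14, 3.14, 3.14, 3.14].

## Interface

Orientations are given as a unit quaternion [w, x, y, z].
In Python, from workcell import readout, viewer, manip gives the robot as it stands.
- The arm moves only by the tool arm_command, never from a script. Its arguments are lists of equal length, an entry for each row: "angular": the turn, a rotation vector about the tool's x, y, z in degrees, a list of three; "linear": the shift along the tool's x, y, z in mm, a list of three; "fingers": the opening, from -1 (shut) to 1 (fully open). In form: {"angular": [[ax, ay, az], ...], "linear": [[x, y, z], ...], "fingers": [fingers, ...]}. A call has 1 to 20 rows; each row is the pose to reach, as a shift and turn from the pose commanded when the call began, along the tool's axes at that moment; what a row does not reach only later rows make up. A row lasts 1/12 s, in which the tool goes at most 41.7 mm and 7.16 degrees, less where a joint would pass 70% of its speed; a pose out of reach is approached as far as the arm can. A call with a gripper value outside its range is refused whole. The fingers move at their own pace and stop on an object; "newtons" is the grip in N (left out, the last holds). Time passes only in rows, so rows that repeat a pose let the fingers close. It gives the time, the measured TCP pose, the force and the opening at its end, in the units of the state.
- readout.observe(): the state, without advancing time (a new reading comes with each control period).
- viewer.get_image(name): name is "scene" or "top" or "wrist"; returns a dict with "img" (420x560x3 uint8, red, green, blue), "vertical_fov" (degrees; the focal length in pixels is half the picture's height over the tangent of half this angle, whatever the lens; pixels are square), "cx", "cy" (the principal point, pixels), "R" (3x3) and "t" (3): a world point X has camera coordinates R X + t. Camera axes: x right, y down, z forward; pixel columns grow to the right and rows downward; lengths in m; the calibration is good to about 2 mm. A picture is of the moment at which its call begins. There is no depth.
- manip.finish_job(): hands the job in, once; it reports no verdict.
The state is a dict: "clock": time; "qpos": joint angles; "joint_vel": joint speeds; "joint_torque": joint torques, N m; "eef_pos": TCP position; "tool_rot": TCP orientation; "ft_force": force on the tool from outside, world axes, zero at the start; "wrist_torque": the same for the moment, N m; "opening": opening from 0.0 (shut) to 1.0 (fully open).
Only numpy, scipy, OpenCV 4.12 (cv2) and the standard library are available. Lean on these libraries where they do the work, as an engineer would, in place of code of your own. Each camera call takes 0.05 s, during which the arm holds its last target. There are 200 camera calls.

## Task

A student asks which glaze made the blue test tile: with your fingertips gently push the arm of the bench magnifier aside, off the tray of tiles, as far round as it goes. Then point at the blue tile from above and afterwards, in the same way, at the lid of the jar of blue glaze, each time holding the fingertips two to four centimetres above its middle for about two seconds without touching it, and finish by taking the hand well away. Touch and shift nothing but the magnifier, and do not dip down over any other tile or jar, or the student will take the wrong one.

Things in the scene. Friction and masses are not known exactly. Their poses are not given: they have to be found in the camera images.
- magnifier_stand: Bench magnifier stand that cannot slide or tip: white round base 160 mm across (edge 17 mm high), upright steel column 16 mm thick. Origin: under the column's centre, on the table. Its yaw says where the arm starts: at joint value 0 the arm points along this body's -y. The arm's boss and black nut at the column's top (36 mm across) reach 187 mm above the table; the column alone ends at 175 mm.
- magnifier_arm (a joint): Swing of the level magnifier arm about the column, rad: 0 = pointing along the stand's -y (lens over the tray); it grows counter-clockwise seen from above, as the arm swings away from the robot towards the stand's +x, up to a hard stop at 1.2. It starts between 0 and 0.2, moves with light friction (0.15 N m plus a little damping, about 2 N at the push point) and stays where it is left.
- magnifier_push (a point): Point on the axis of the magnifier's arm 120 mm from the column's axis and 160 mm above the table, where a finger can push it sideways. The arm is a round aluminium tube 14 mm thick, bare from 20 to 145 mm from the column's axis; beyond it a white ring 116 mm across and 14 mm thick holds the glass, centred 225 mm from the column's axis at the same height. The space under the arm is free down to the tiles, and to the stand's base within 80 mm of the column.
- tile_tray: Low wooden tray, 104 x 224 mm and 12 mm high at the rim, floor about 5 mm thick, on the table; fixed. Three tiles lie flat in a row along its y, 65 mm apart. Origin: centre of its underside.
- blue_tile: The named tile: glaze test tile 70 x 45 x 6 mm lying flat in the tray, cobalt-blue glaze with a strip of bare cream clay and a hanging hole at one short end (+x). Loose. Origin: centre of its underside; x along its length, z up. Its top is about 11 mm above the table.
- green_tile: Same size of tile with green glaze; to be left alone. Origin as for the blue tile.
- rust_tile: Same size of tile with rust-orange glaze; to be left alone. Origin as for the blue tile.
- blue_jar: The named jar: upright jar of blue glaze, 60 mm across and 85 mm high, white ribbed screw lid with a blue dab 34 mm across in its middle, paper label with a blue band. Loose, 0.26 kg or so. Origin: centre of its underside on the table.
- green_jar: Same jar with green glaze and a green dab on the lid; to be left alone. Origin: centre of its underside.
- rust_jar: Same jar with rust-orange glaze and a rust-orange dab on the lid; to be left alone. Origin: centre of its underside.
Not all that is in view belongs to the job. What is shaped like the blue_jar but pink is not meant.

How it is judged:
On the way, in this order (a step that is already met when the one before it is completed fails the run):
1. the magnifier is pushed aside to its stop (value of joint magnifier_arm above 1.1 rad), for 0.2 s.
2. the hand points at the blue tile from just above and dwells (horizontal distance between the grasp point and blue_tile below 0.022 m and z of the grasp point in the frame of blue_tile between 0.021 and 0.085 m), for 1.6 s.
3. the hand points at the lid of the blue jar from just above and dwells (horizontal distance between the grasp point and blue_jar below 0.025 m and z of the grasp point in the frame of blue_jar between 0.1 and 0.164 m), for 1.6 s.
At the end, for the whole second after the job is handed in: The magnifier's arm stands within 0.1 rad of its stop, clear of the tray; every tile and jar is within 6 mm of where it began and the jars are upright; the grasp point is more than 100 mm aside from the blue tile and the blue jar, or more than about 110 mm above them (value of joint magnifier_arm above 1.1 rad and (horizontal distance between the grasp point and blue_tile above 0.1 m or z of the grasp point in the frame of blue_tile above 0.12 m) and (horizontal distance between the grasp point and blue_jar above 0.1 m or z of the grasp point in the frame of blue_jar above 0.2 m) and distance of each of blue_tile, green_tile, rust_tile, blue_jar, green_jar, rust_jar from where it was at the start of the episode below 0.006 m and angle between each of blue_jar, green_jar, rust_jar's own z axis and vertical below 0.1 rad); the robot touches nothing.
It fails at once if a tile, a jar or the tray is touched (contact force between any of the fingers, the arm and blue_tile above 0.3 N or contact force between any of the fingers, the arm and green_tile above 0.3 N or contact force between any of the fingers, the arm and rust_tile above 0.3 N or contact force between any of the fingers, the arm and blue_jar above 0.3 N or contact force between any of the fingers, the arm and green_jar above 0.3 N or contact force between any of the fingers, the arm and rust_jar above 0.3 N or contact force between any of the fingers, the arm and tile_tray above 0.3 N).
It fails at once if a tile or jar is shifted, lifted or carried (more than 6 mm) (not (distance of blue_tile from where it was at the start of the episode below 0.006 m) or not (distance of green_tile from where it was at the start of the episode below 0.006 m) or not (distance of rust_tile from where it was at the start of the episode below 0.006 m) or not (distance of blue_jar from where it was at the start of the episode below 0.006 m) or not (distance of green_jar from where it was at the start of the episode below 0.006 m) or not (distance of rust_jar from where it was at the start of the episode below 0.006 m)).
It fails at once if the magnifier is pinched or pushed with more than 40 N (contact force between any of the fingers, the arm and magnifier_stand above 40 N).
It fails at once if the hand dips down over another tile (grasp point under 50 mm above its top) ((horizontal distance between the grasp point and green_tile below 0.02 m and z of the grasp point in the frame of green_tile between -1 and 0.056 m) or (horizontal distance between the grasp point and rust_tile below 0.02 m and z of the grasp point in the frame of rust_tile between -1 and 0.056 m)).
It fails at once if the hand dips down over another jar (grasp point under 50 mm above its lid) ((horizontal distance between the grasp point and green_jar below 0.025 m and z of the grasp point in the frame of green_jar between -1 and 0.135 m) or (horizontal distance between the grasp point and rust_jar below 0.025 m and z of the grasp point in the frame of rust_jar between -1 and 0.135 m)).
It also fails if it takes over 64 s, if anything falls off the work surface, if the arm or the gripper's body presses on something with over 40 N, if the wrist force passes 120 N, or if a joint passes its speed limit or range.

## Working session

There is one attempt and no reset: what is moved stays moved. The work goes in short steps, Python scripts to look and compute and a tool call to move; the robot and the scene stay as the last step left them, time stands still between calls to the robot, and variables do not carry over. Pictures are saved under pics/ and viewed, about 8 in all and at most 12, crops included, and the job is handed in when it is done.

Besides the shell and the picture viewer there is one more tool, called after ">>>" by a JSON object that holds its "method" and its "body". arm_command: Moves the arm, as the interface text tells. Its arguments: {"type":"object","properties":{"angular":{"type":"array","items":{"type":"array","items":{"type":"number"}}},"linear":{"type":"array","items":{"type":"array","items":{"type":"number"}}},"fingers":{"type":"array","items":{"type":"number"}},"newtons":{"type":"number"}},"required":["angular","linear","fingers"]}

```bash
mkdir -p pics; cat > h.py <<'E'
import numpy as np, cv2
from workcell import readout, viewer, manip
def cam(n,save=None):
    d=viewer.get_image(n)
    if save: cv2.imwrite('pics/'+save,d['img'][:,:,::-1])
    return d
def ray(d,u,v,z):
    f=d['img'].shape[0]/2/np.tan(np.radians(d['vertical_fov'])/2)
    R=np.array(d['R']);t=np.array(d['t'])
    c=-R.T@t; r=R.T@np.array([(u-d['cx'])/f,(v-d['cy'])/f,1])
    return c+r*(z-c[2])/r[2]
def proj(d,X):
    f=d['img'].shape[0]/2/np.tan(np.radians(d['vertical_fov'])/2)
    p=np.array(d['R'])@np.array(X)+np.array(d['t']); return f*p[0]/p[2]+d['cx'],f*p[1]/p[2]+d['cy']
E
python3 - <<'E'
from h import *
import pickle
s=readout.observe();print(s['clock'],s['eef_pos'],s['tool_rot'],s['opening'])
ds={n:cam(n,n+'0.png') for n in('top','scene')}
pickle.dump(ds,open('d0.pkl','wb'))
for n,d in ds.items(): print(n,d['vertical_fov'],d['cx'],d['cy'],(-np.array(d['R']).T@np.array(d['t'])).round(3),np.array(d['R']).round(2).tolist())
E
```

```text
0.0 [0.19049652 0.62077681 0.23038019] [-1.24529574e-04  1.48336227e-01  9.88936508e-01 -9.64853252e-04] 0.9997228566554252
top 44.64893734064269 285.8817584664442 201.43042261696647 [ 0.269 -0.068  1.193] [[0.03, -1.0, 0.01], [-0.98, -0.03, -0.2], [0.2, -0.0, -0.98]]
scene 52.98937525988886 285.8240455599764 212.88801168287117 [ 0.746 -0.509  0.946] [[0.88, 0.48, 0.0], [0.41, -0.74, -0.54], [-0.26, 0.47, -0.84]]
```

View pics/top0.png

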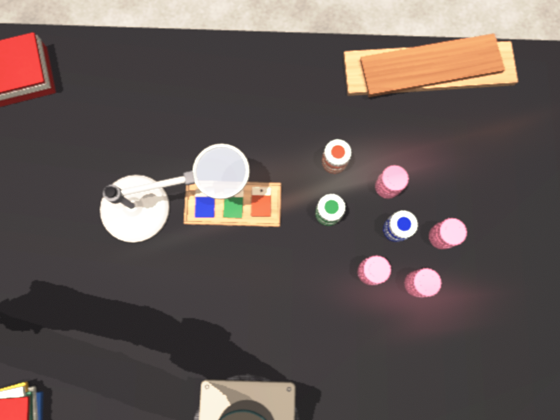

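View pics/scene0.png

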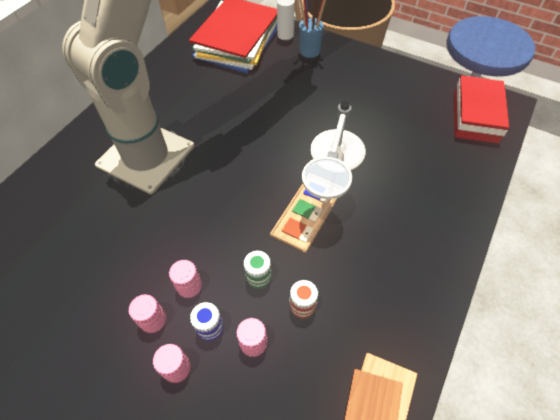

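The top view shows the stand base at (135,208) and its nut at (113,193). The lens is at (221,171), over a tray around (233,205). The tiles are blue at (205,207), green at (233,207) and rust at (261,205). The jars are blue at (403,224), green at (331,207) and rust at (338,152), with four pink decoys around them. Next I'll measure these positions.

```bash
python3 - <<'E'
from h import *
import pickle
ds=pickle.load(open('d0.pkl','rb'))
for n,d in ds.items():
    hsv=cv2.cvtColor(d['img'],cv2.COLOR_RGB2HSV)
    M={'blue':cv2.inRange(hsv,(112,170,90),(128,255,255)),'green':cv2.inRange(hsv,(50,150,60),(80,255,255)),
       'rust':cv2.inRange(hsv,(2,200,150),(10,255,255)),'white':cv2.inRange(hsv,(0,0,190),(179,50,255)),'pink':cv2.inRange(hsv,(160,60,120),(178,200,255)),'wood':cv2.inRange(hsv,(10,60,120),(22,200,255))}
    for k,m in M.items():
        for c in cv2.findContours(m,cv2.RETR_EXTERNAL,cv2.CHAIN_APPROX_NONE)[0]:
            a=cv2.contourArea(c)
            if a<50: continue
            (u,v),wh,an=cv2.minAreaRect(c)
            if n=='top' and v>310: continue
            print(n,k,int(a),(round(u),round(v)),np.round(wh),round(an),'z11',ray(d,u,v,.011)[:2].round(3),'z85',ray(d,u,v,.085)[:2].round(3),'z160',ray(d,u,v,.16)[:2].round(3))
    for nm,x in {'nut':((113,193),(345,107)),'ring':((221,171),(327,178)),'base':((135,208),(338,150))}.items():
        u,v=x[n=='scene']; print(nm,ray(d,u,v,.187)[:2].round(3),ray(d,u,v,.16)[:2].round(3),ray(d,u,v,.017)[:2].round(3))
t=ds['top']['img'][60+65:245,90:290,::-1]; s=ds['scene']['img'][90:260,250:400,::-1]
a=cv2.resize(t,None,fx=3.9,fy=3.9,interpolation=cv2.INTER_CUBIC)
cv2.imwrite('pics/ct.png',a)
E
```

```text
top blue 102 (404, 224) [11. 11.] 90 z11 [ 0.463 -0.347] z85 [ 0.451 -0.329] z160 [ 0.438 -0.312]
top blue 267 (204, 207) [18. 17.] 90 z11 [0.488 0.121] z85 [0.474 0.109] z160 [0.46  0.097]
top white 459 (427, 282) [25. 24.] 45 z11 [ 0.329 -0.398] z85 [ 0.325 -0.377] z160 [ 0.322 -0.356]
top white 467 (377, 270) [25. 24.] 90 z11 [ 0.354 -0.284] z85 [ 0.349 -0.27 ] z160 [ 0.343 -0.257]
top white 446 (453, 231) [24. 24.] 90 z11 [ 0.448 -0.462] z85 [ 0.437 -0.438] z160 [ 0.426 -0.413]
top white 553 (404, 224) [26. 27.] 90 z11 [ 0.461 -0.347] z85 [ 0.449 -0.329] z160 [ 0.437 -0.312]
top white 545 (330, 207) [26. 27.] 90 z11 [ 0.497 -0.175] z85 [ 0.483 -0.169] z160 [ 0.468 -0.162]
top white 328 (395, 180) [23. 18.] 15 z11 [ 0.567 -0.327] z85 [ 0.548 -0.311] z160 [ 0.529 -0.295]
top white 5782 (175, 193) [ 66. 157.] 70 z11 [0.519 0.192] z85 [0.504 0.175] z160 [0.488 0.159]
top white 506 (337, 152) [25. 26.] 90 z11 [ 0.633 -0.19 ] z85 [ 0.611 -0.182] z160 [ 0.587 -0.174]
top white 16938 (280, 20) [ 39. 559.] 90 z11 [ 0.978 -0.041] z85 [ 0.933 -0.042] z160 [ 0.888 -0.044]
top pink 865 (422, 
[... 2994 characters left out ...]
 2142 (303, 216) [42. 66.] 30 z11 [0.502 0.029] z85 [ 0.521 -0.014] z160 [ 0.541 -0.057]
scene wood 142 (219, 58) [47.  6.] 11 z11 [-0.047  0.459] z85 [0.015 0.383] z160 [0.079 0.305]
scene wood 78 (259, 51) [ 7. 32.] 27 z11 [0.052 0.561] z85 [0.107 0.476] z160 [0.162 0.391]
scene wood 241 (367, 18) [20. 87.] 72 z11 [0.309 0.924] z85 [0.344 0.81 ] z160 [0.379 0.695]
scene wood 162 (299, 12) [25. 10.] 86 z11 [0.067 0.835] z85 [0.121 0.728] z160 [0.176 0.621]
scene wood 722 (183, 17) [34. 48.] 90 z11 [-0.3    0.596] z85 [-0.217  0.509] z160 [-0.133  0.42 ]
nut [0.49  0.272] [0.481 0.3  ] [0.433 0.447]
ring [0.549 0.045] [0.542 0.064] [0.505 0.169]
base [0.536 0.132] [0.528 0.155] [0.489 0.276]
```

View pics/ct.png

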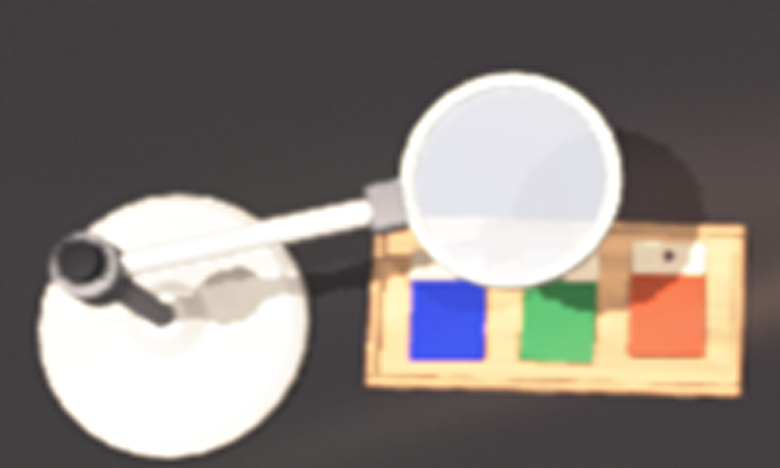

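The measurements agree. The column is at (0.483, 0.278), and the ring at (0.540, 0.065) is about 0.22 m from it (225 mm given). The push point is about (0.514, 0.162), the blue tile (0.498, 0.121) and the blue jar (0.452, -0.331). I'll now shut the fingers, align the tool with the world axes, and go to the robot side of the magnifier arm.

>>> {"method": "arm_command", "body": {"angular": [[0, 0, 0], [0, 0, 0], [0, 0, -4], [0, 0, -8], [0, 0, -12], [0, 0, -17], [0, 0, -17], [0, 0, -17], [0, 0, -17], [0, 0, -17], [0, 0, -17], [0, 0, -17], [0, 0, -17], [0, 0, -17], [0, 0, -17], [0, 0, -17], [0, 0, -17], [0, 0, -17], [0, 0, -17], [0, 0, -17]], "linear": [[0, 0, -10], [0, 0, -20], [-23, -23, -20], [-46, -46, -20], [-70, -69, -20], [-94, -92, -20], [-117, -115, -20], [-140, -138, -20], [-164, -161, -20], [-187, -184, -20], [-210, -207, -20], [-234, -230, -20], [-257, -253, -20], [-281, -276, -20], [-304, -299, -20], [-327, -321, -20], [-351, -344, -20], [-374, -367, -20], [-374, -367, -20], [-374, -367, -20]], "fingers": [-1, -1, -1, -1, -1, -1, -1, -1, -1, -1, -1, -1, -1, -1, -1, -1, -1, -1, -1, -1]}}

```text
clock: 1.77
eef_pos: [0.4419, 0.1591, 0.2524]
tool_rot: [0.001, 0.003, 1.0, 0.0]
ft_force: [0.0, 1.5, -0.5]
opening: 0.0
```

>>> {"method": "arm_command", "body": {"angular": [[0, 0, 0], [0, 0, 0], [0, 0, 0], [0, 0, 0], [0, 0, 0], [0, 0, 0], [0, 0, 0], [0, 0, 0]], "linear": [[0, 0, 20], [0, 0, 40], [0, 0, 60], [0, 0, 80], [0, 0, 100], [0, 0, 112], [0, 0, 112], [0, 0, 112]], "fingers": [-1, -1, -1, -1, -1, -1, -1, -1]}}

```text
clock: 2.43
eef_pos: [0.4402, 0.1621, 0.1395]
tool_rot: [-0.0, -0.0, 1.0, 0.0]
ft_force: [0.1, -0.7, 0.3]
opening: 0.003
```

```bash
python3 - <<'E'
from h import *
d=cam('scene','s1.png'); cv2.imwrite('pics/s1c.png',cv2.resize(d['img'][60:270,200:420,::-1],None,fx=2.8,fy=2.8))
print(readout.observe()['eef_pos'])
E
```

```text
[0.44078518 0.1620098  0.14004576]
```

View pics/s1c.png

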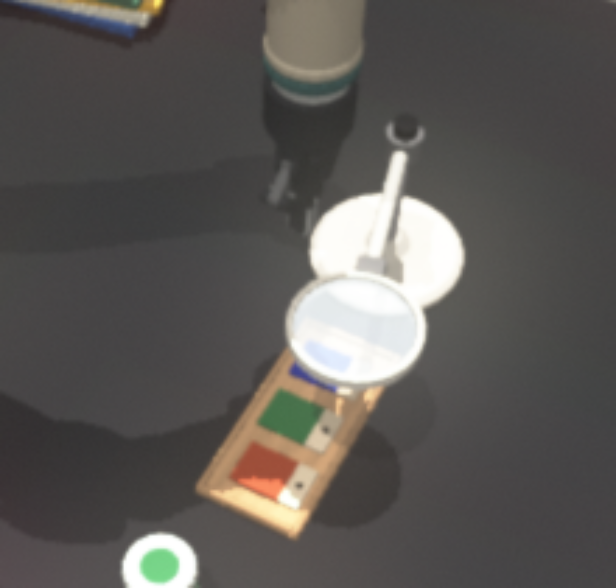

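The fingertips are down beside the tube on the robot side, and the scene is as expected. Now I'll push gently along the arc.

>>> {"method": "arm_command", "body": {"angular": [[0, 0, 0], [0, 0, 0], [0, 0, 0], [0, 0, 0], [0, 0, 0], [0, 0, 0], [0, 0, 0], [0, 0, 0], [0, 0, 0], [0, 0, 0], [0, 0, 0], [0, 0, 0], [0, 0, 0], [0, 0, 0], [0, 0, 0], [0, 0, 0], [0, 0, 0], [0, 0, 0], [0, 0, 0], [0, 0, 0]], "linear": [[-10, -1, 0], [-20, -2, 0], [-28, -3, 0], [-36, -4, 0], [-42, -5, 0], [-48, -5, 0], [-54, -5, 0], [-60, -4, 0], [-66, -3, 0], [-71, -2, 0], [-77, 0, 0], [-83, 1, 0], [-88, 3, 0], [-94, 6, 0], [-99, 8, 0], [-104, 11, 0], [-109, 15, 0], [-114, 18, 0], [-119, 22, 0], [-119, 22, 0]], "fingers": [-1, -1, -1, -1, -1, -1, -1, -1, -1, -1, -1, -1, -1, -1, -1, -1, -1, -1, -1, -1]}}

```text
clock: 4.15
eef_pos: [0.5615, 0.184, 0.1395]
tool_rot: [0.001, 0.0, 1.0, 0.001]
ft_force: [-0.9, 0.3, 0.1]
opening: 0.002
```

```bash
python3 - <<'E'
from h import *
d=cam('top','t2.png'); cv2.imwrite('pics/t2c.png',cv2.resize(d['img'][100:260,70:300,::-1],None,fx=3,fy=3))
E
```

```text
(no output)
```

View pics/t2c.png

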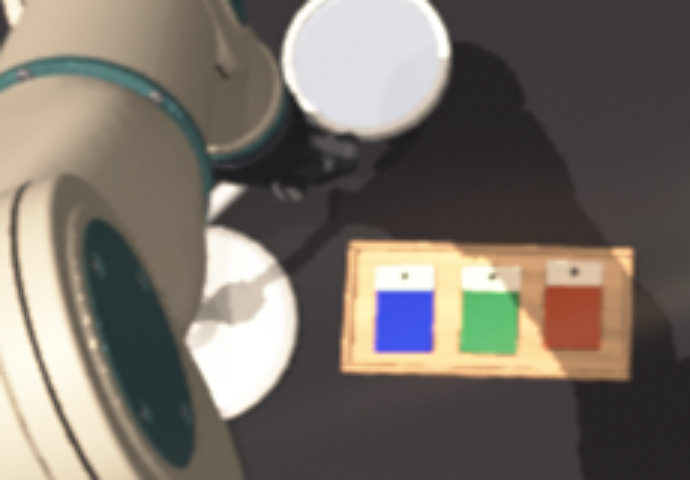

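The arm has swung clear of the tray and the force is about 1 N. The whole blue tile is now visible at crop (405,309), which is full-image (205,203). I'll carry on pushing.

>>> {"method": "arm_command", "body": {"angular": [[0, 0, 0], [0, 0, 0], [0, 0, 0], [0, 0, 0], [0, 0, 0], [0, 0, 0], [0, 0, 0], [0, 0, 0], [0, 0, 0], [0, 0, 0]], "linear": [[-4, 4, 0], [-9, 8, 0], [-13, 12, 0], [-17, 17, 0], [-21, 22, 0], [-24, 27, 0], [-28, 32, 0], [-30, 35, 0], [-31, 38, 0], [-31, 38, 0]], "fingers": [-1, -1, -1, -1, -1, -1, -1, -1, -1, -1]}}

```text
clock: 5.03
eef_pos: [0.5915, 0.2216, 0.1394]
tool_rot: [0.001, 0.0, 1.0, 0.0]
ft_force: [0.4, 0.4, 0.0]
opening: 0.004
```

>>> {"method": "arm_command", "body": {"angular": [[0, 0, 0], [0, 0, 0], [0, 0, 0], [0, 0, 0]], "linear": [[-1, 3, 0], [-2, 6, 0], [-3, 8, 0], [-3, 8, 0]], "fingers": [-1, -1, -1, -1]}}

```text
clock: 5.37
eef_pos: [0.5936, 0.2271, 0.1393]
tool_rot: [-0.0, 0.001, 1.0, -0.001]
ft_force: [-2.0, -3.9, 1.9]
opening: 0.0
```

>>> {"method": "arm_command", "body": {"angular": [[0, 0, 0], [0, 0, 0], [0, 0, 0], [0, 0, 0]], "linear": [[0, 2, 0], [-1, 4, 0], [-1, 4, 0], [-1, 4, 0]], "fingers": [-1, -1, -1, -1]}}

```text
clock: 5.7
eef_pos: [0.5936, 0.2275, 0.1392]
tool_rot: [-0.002, 0.002, 1.0, -0.003]
ft_force: [-4.6, -10.1, 5.7]
opening: -0.002
```

```bash
python3 - <<'E'
from h import *
d=cam('top','t3.png');e=cam('scene','s3.png'); print(readout.observe()['eef_pos'],readout.observe()['ft_force'])
cv2.imwrite('pics/c3.png',np.hstack([cv2.resize(d['img'][60:260,70:270,::-1],(400,400)),cv2.resize(e['img'][60:260,230:430,::-1],(400,400))]))
print(ray(d,205,203,.011))
E
```

```text
[0.593621   0.2274781  0.13922582] [-4.25115119 -9.77864916  4.17809147]
[0.49769027 0.12000031 0.011     ]
```

View pics/c3.png

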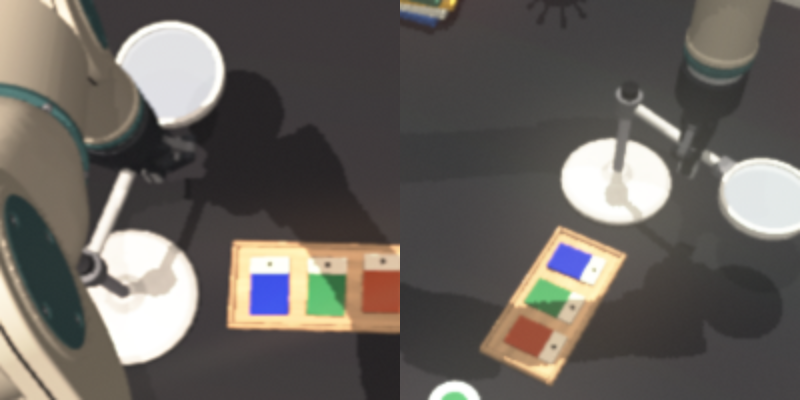

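The joint has reached its stop: the force rises to 11 N with no more motion, and both views show the arm turned well away from the tray. I'll back off, lift and go above the blue tile, which measures (0.498, 0.120).

>>> {"method": "arm_command", "body": {"angular": [[0, 0, 0], [0, 0, 0], [0, 0, 0], [0, 0, 0], [0, 0, 0], [0, 0, 0], [0, 0, 0], [0, 0, 0], [0, 0, 0], [0, 0, 0], [0, 0, 0], [0, 0, 0], [0, 0, 0], [0, 0, 0], [0, 0, 0]], "linear": [[1, -5, 0], [2, -10, 0], [5, -20, 0], [10, -32, 0], [20, -44, -5], [32, -56, -10], [45, -68, -10], [58, -80, -10], [70, -90, -10], [80, -100, -10], [90, -108, -10], [97, -114, -10], [97, -114, -10], [97, -114, -10], [97, -114, -10]], "fingers": [-1, -1, -1, -1, -1, -1, -1, -1, -1, -1, -1, -1, -1, -1, -1]}}

```text
clock: 7.05
eef_pos: [0.4985, 0.1196, 0.1495]
tool_rot: [0.001, 0.0, 1.0, 0.0]
ft_force: [-0.6, 0.1, 0.2]
opening: 0.005
```

```bash
python3 - <<'E'
from h import *
d=cam('top');e=cam('scene','s4.png');w=cam('wrist'); print(readout.observe()['eef_pos'])
cv2.imwrite('pics/c4.png',np.hstack([cv2.resize(e['img'][60:260,230:430,::-1],(400,400)),cv2.resize(w['img'][:,70:490,::-1],(400,400))]))
for n,x in(('top',d),('scene',e)):
    h=cv2.cvtColor(x['img'],cv2.COLOR_RGB2HSV);m=cv2.inRange(h,(0,0,150),(179,60,255))
    a,l,st,ce=cv2.connectedComponentsWithStats(m)
    for i in range(1,a):
        if 1200<st[i,4]<8000: print(n,st[i],ray(x,st[i,0]+st[i,2]/2,st[i,1]+st[i,3]/2,.16).round(3))
E
```

```text
[0.4981573  0.11944144 0.149289  ]
top [ 104   70   78   94 4361] [0.651 0.239 0.16 ]
top [   0  228   77  156 2147] [0.252 0.412 0.16 ]
top [ 220  374   74   46 1778] [ 0.094 -0.025  0.16 ]
scene [ 382   16   90   58 2188] [0.587 0.656 0.16 ]
scene [ 481   59   79   43 1609] [0.865 0.629 0.16 ]
scene [ 347  112   92   67 1889] [0.641 0.234 0.16 ]
scene [  95  128   99   64 2039] [ 0.133 -0.098  0.16 ]
scene [ 311  129   55   43 1364] [0.53  0.154 0.16 ]
```

View pics/c4.png

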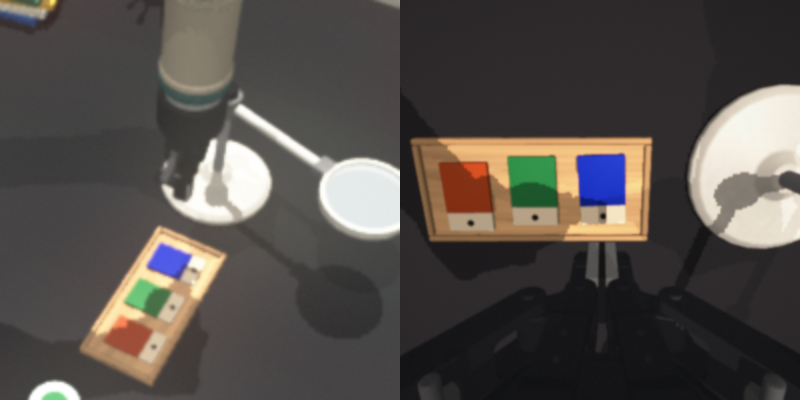

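The fingertips hang over the blue tile's column, and the magnifier has stayed where it was pushed. I'll descend to about 30 mm above the tile and dwell for 2 s.

>>> {"method": "arm_command", "body": {"angular": [[0, 0, 0], [0, 0, 0], [0, 0, 0], [0, 0, 0], [0, 0, 0], [0, 0, 0], [0, 0, 0], [0, 0, 0], [0, 0, 0], [0, 0, 0]], "linear": [[0, 0, 15], [0, 0, 35], [0, 0, 55], [0, 0, 75], [0, 0, 90], [0, 0, 100], [0, 0, 107], [0, 0, 107], [0, 0, 107], [0, 0, 107]], "fingers": [-1, -1, -1, -1, -1, -1, -1, -1, -1, -1]}}

```text
clock: 8.03
eef_pos: [0.4982, 0.1189, 0.043]
tool_rot: [0.001, 0.001, 1.0, 0.0]
ft_force: [0.3, 0.3, 0.5]
opening: 0.001
```

>>> {"method": "arm_command", "body": {"angular": [[0, 0, 0], [0, 0, 0], [0, 0, 0], [0, 0, 0], [0, 0, 0], [0, 0, 0], [0, 0, 0], [0, 0, 0], [0, 0, 0], [0, 0, 0], [0, 0, 0], [0, 0, 0], [0, 0, 0], [0, 0, 0], [0, 0, 0], [0, 0, 0], [0, 0, 0], [0, 0, 0], [0, 0, 0], [0, 0, 0]], "linear": [[0, 0, 0], [0, 0, 0], [0, 0, 0], [0, 0, 0], [0, 0, 0], [0, 0, 0], [0, 0, 0], [0, 0, 0], [0, 0, 0], [0, 0, 0], [0, 0, 0], [0, 0, 0], [0, 0, 0], [0, 0, 0], [0, 0, 0], [0, 0, 0], [0, 0, 0], [0, 0, 0], [0, 0, 0], [0, 0, 0]], "fingers": [-1, -1, -1, -1, -1, -1, -1, -1, -1, -1, -1, -1, -1, -1, -1, -1, -1, -1, -1, -1]}}

```text
clock: 9.7
eef_pos: [0.4975, 0.1188, 0.0423]
tool_rot: [-0.0, 0.001, 1.0, 0.0]
ft_force: [0.1, 0.6, 0.1]
opening: 0.003
```

```bash
python3 - <<'E'
from h import *
w=cam('wrist');e=cam('scene')
cv2.imwrite('pics/c5.png',np.hstack([cv2.resize(e['img'][60:260,230:430,::-1],(400,400)),cv2.resize(w['img'][:,70:490,::-1],(400,400))]))
E
```

```text
(no output)
```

View pics/c5.png

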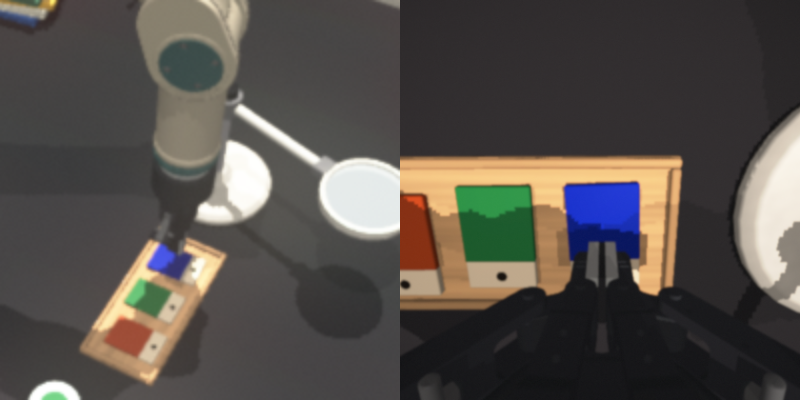

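The fingertips are above the blue tile's middle. I'll hold a little longer, then rise straight up.

>>> {"method": "arm_command", "body": {"angular": [[0, 0, 0], [0, 0, 0], [0, 0, 0], [0, 0, 0], [0, 0, 0], [0, 0, 0], [0, 0, 0], [0, 0, 0], [0, 0, 0], [0, 0, 0], [0, 0, 0], [0, 0, 0], [0, 0, 0], [0, 0, 0], [0, 0, 0], [0, 0, 0]], "linear": [[0, 0, 0], [0, 0, 0], [0, 0, 0], [0, 0, 0], [0, 0, -10], [0, 0, -30], [0, 0, -50], [0, 0, -75], [0, 0, -100], [0, 0, -125], [0, 0, -150], [0, 0, -175], [0, 0, -190], [0, 0, -200], [0, 0, -200], [0, 0, -200]], "fingers": [-1, -1, -1, -1, -1, -1, -1, -1, -1, -1, -1, -1, -1, -1, -1, -1]}}

```text
clock: 11.13
eef_pos: [0.4975, 0.1187, 0.243]
tool_rot: [0.001, 0.001, 1.0, 0.0]
ft_force: [-0.1, -0.1, -0.3]
opening: -0.0
```

>>> {"method": "arm_command", "body": {"angular": [[0, 0, 0], [0, 0, 0], [0, 0, 0], [0, 0, 0], [0, 0, 0], [0, 0, 0], [0, 0, 0], [0, 0, 0], [0, 0, 0], [0, 0, 0], [0, 0, 0], [0, 0, 0], [0, 0, 0], [0, 0, 0], [0, 0, 0], [0, 0, 0], [0, 0, 0], [0, 0, 0], [0, 0, 0], [0, 0, 0]], "linear": [[1, -10, 0], [3, -30, 0], [6, -55, 0], [8, -80, 0], [11, -107, 0], [13, -134, 0], [16, -161, 0], [19, -188, 0], [22, -215, 0], [24, -242, 0], [27, -269, 0], [30, -296, 0], [33, -323, 0], [35, -350, 0], [38, -377, 0], [41, -404, 0], [43, -430, 0], [45, -450, 0], [45, -450, 0], [45, -450, 0]], "fingers": [-1, -1, -1, -1, -1, -1, -1, -1, -1, -1, -1, -1, -1, -1, -1, -1, -1, -1, -1, -1]}}

```text
clock: 12.8
eef_pos: [0.4501, -0.3324, 0.241]
tool_rot: [-0.001, 0.002, 1.0, 0.001]
ft_force: [-0.0, 1.3, -0.2]
opening: -0.001
```

```bash
python3 - <<'E'
from h import *
e=cam('scene');w=cam('wrist'); s=readout.observe();print(s['eef_pos'],s['qpos'])
cv2.imwrite('pics/c6.png',np.hstack([cv2.resize(e['img'][200:400,110:310,::-1],(400,400)),cv2.resize(w['img'][:,70:490,::-1],(400,400))]))
for x in(w,e):
    h=cv2.cvtColor(x['img'],cv2.COLOR_RGB2HSV);m=cv2.inRange(h,(112,170,90),(128,255,255))
    a,l,st,ce=cv2.connectedComponentsWithStats(m)
    for i in range(1,a):
        if st[i,4]>40: print(st[i],ray(x,*ce[i],.085).round(3))
E
```

```text
[ 0.45142302 -0.33002242  0.24139437] [ 0.52654311  0.48765903  0.08212524  1.76236273 -0.05014956  0.89604212
  2.20085049]
[266 181  31  30 725] [ 0.453 -0.332  0.085]
```

View pics/c6.png

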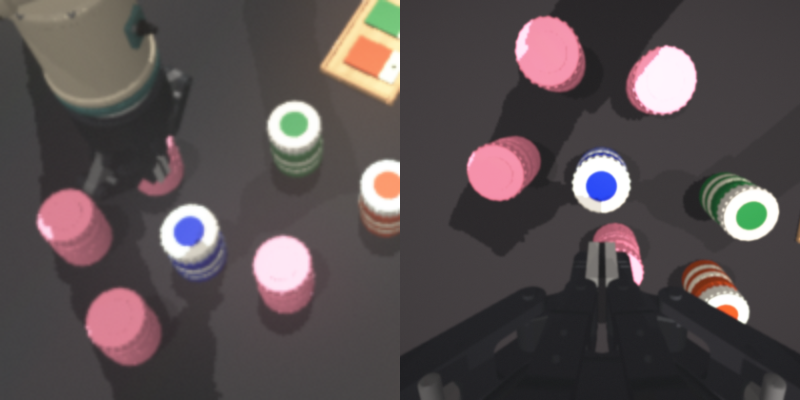

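The wrist camera puts the blue lid at (0.453, -0.332), which matches the TCP. I'll descend to about 31 mm above it and dwell.

>>> {"method": "arm_command", "body": {"angular": [[0, 0, 0], [0, 0, 0], [0, 0, 0], [0, 0, 0], [0, 0, 0], [0, 0, 0], [0, 0, 0], [0, 0, 0], [0, 0, 0], [0, 0, 0], [0, 0, 0]], "linear": [[0, 0, 15], [0, 0, 35], [0, 0, 55], [0, 0, 75], [0, 0, 95], [0, 0, 110], [0, 0, 120], [0, 0, 125], [0, 0, 125], [0, 0, 125], [0, 0, 125]], "fingers": [-1, -1, -1, -1, -1, -1, -1, -1, -1, -1, -1]}}

```text
clock: 13.82
eef_pos: [0.4527, -0.3314, 0.1182]
tool_rot: [0.001, 0.0, 1.0, -0.0]
ft_force: [-0.4, 0.1, -0.3]
opening: -0.001
```

>>> {"method": "arm_command", "body": {"angular": [[0, 0, 0], [0, 0, 0], [0, 0, 0], [0, 0, 0], [0, 0, 0], [0, 0, 0], [0, 0, 0], [0, 0, 0], [0, 0, 0], [0, 0, 0], [0, 0, 0], [0, 0, 0], [0, 0, 0], [0, 0, 0], [0, 0, 0], [0, 0, 0], [0, 0, 0], [0, 0, 0], [0, 0, 0], [0, 0, 0]], "linear": [[0, 0, 0], [0, 0, 0], [0, 0, 0], [0, 0, 0], [0, 0, 0], [0, 0, 0], [0, 0, 0], [0, 0, 0], [0, 0, 0], [0, 0, 0], [0, 0, 0], [0, 0, 0], [0, 0, 0], [0, 0, 0], [0, 0, 0], [0, 0, 0], [0, 0, 0], [0, 0, 0], [0, 0, 0], [0, 0, 0]], "fingers": [-1, -1, -1, -1, -1, -1, -1, -1, -1, -1, -1, -1, -1, -1, -1, -1, -1, -1, -1, -1]}}

```text
clock: 15.48
eef_pos: [0.452, -0.3312, 0.1173]
tool_rot: [-0.0, 0.001, 1.0, 0.0]
ft_force: [0.3, -0.2, -0.5]
opening: -0.002
```

>>> {"method": "arm_command", "body": {"angular": [[0, 0, 0], [0, 0, 0], [0, 0, 0], [0, 0, 0], [0, 0, 0], [0, 0, 0], [0, 0, 0], [0, 0, 0], [0, 0, 0], [0, 0, 0], [0, 0, 0], [0, 0, 0], [0, 0, 0], [0, 0, 0], [0, 0, 0], [0, 0, 0], [0, 0, 0]], "linear": [[0, 0, 0], [0, 0, 0], [0, 0, 0], [0, 0, 0], [0, 0, -10], [0, 0, -30], [0, 0, -50], [0, 0, -75], [0, 0, -100], [0, 0, -125], [0, 0, -150], [0, 0, -175], [0, 0, -200], [0, 0, -215], [0, 0, -225], [0, 0, -225], [0, 0, -225]], "fingers": [-1, -1, -1, -1, -1, -1, -1, -1, -1, -1, -1, -1, -1, -1, -1, -1, -1]}}

```text
clock: 16.9
eef_pos: [0.4518, -0.331, 0.3423]
tool_rot: [0.0, 0.001, 1.0, -0.0]
ft_force: [0.4, 0.4, -0.3]
opening: 0.003
```

```bash
python3 - <<'E'
from h import *
import pickle
d0=pickle.load(open('d0.pkl','rb'));s=readout.observe();print(s['clock'],s['eef_pos'],s['joint_vel'].round(3) if hasattr(s['joint_vel'],'round') else s['joint_vel'])
for n in('top','scene'):
  x=cam(n,n+'7.png')
  for y in(d0[n],x):
    h=cv2.cvtColor(y['img'],cv2.COLOR_RGB2HSV)
    for k,r in {'blue':((112,170,90),(128,255,255)),'green':((50,150,60),(80,255,255)),'rust':((2,200,110),(10,255,255))}.items():
      a,l,st,ce=cv2.connectedComponentsWithStats(cv2.inRange(h,*r))
      print(n,k,[(ce[i].round(1).tolist(),int(st[i,4])) for i in range(1,a) if 60<st[i,4]<500])
E
```

```text
16.9 [ 0.45178599 -0.33103613  0.34232128] [-0.001  0.023 -0.     0.026  0.    -0.005  0.002]
top blue [([204.2, 206.8], 301), ([403.6, 223.5], 120)]
top green []
top rust []
top blue [([204.2, 207.0], 309), ([403.6, 223.5], 121)]
top green []
top rust []
scene blue []
scene green []
scene rust []
scene blue []
scene green []
scene rust []
```

View pics/top7.png

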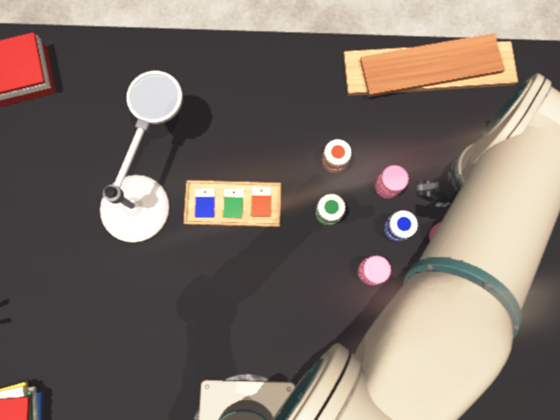

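The ring is at (155,97), well off the tray. The blue tile and lid centroids are unchanged, and the other tiles and jars look unmoved. Now I'll take the hand aside, high up.

>>> {"method": "arm_command", "body": {"angular": [[0, 0, 0], [0, 0, 0], [0, 0, 0], [0, 0, 0], [0, 0, 0], [0, 0, 0], [0, 0, 0], [0, 0, 0], [0, 0, 0], [0, 0, 0], [0, 0, 0], [0, 0, 0], [0, 0, 0], [0, 0, 0], [0, 0, 0], [0, 0, 0]], "linear": [[0, 10, 0], [0, 30, 0], [0, 55, 0], [0, 80, 0], [0, 105, 0], [0, 130, 0], [0, 155, 0], [0, 180, 0], [0, 205, 0], [0, 225, 0], [0, 240, 0], [0, 250, 0], [0, 250, 0], [0, 250, 0], [0, 250, 0], [0, 250, 0]], "fingers": [-1, -1, -1, -1, -1, -1, -1, -1, -1, -1, -1, -1, -1, -1, -1, -1]}}

```text
clock: 18.33
eef_pos: [0.4521, -0.0824, 0.3421]
tool_rot: [-0.0, 0.002, 1.0, -0.0]
ft_force: [-0.4, 0.4, -0.1]
opening: -0.001
```

```bash
python3 -c "
from h import *
s=readout.observe();print(s['clock'],s['eef_pos'],s['ft_force']);print(manip.finish_job())"
```

```text
18.3333 [ 0.45211755 -0.08242716  0.34213209] [-0.39871433  0.3707755  -0.11377107]
the job is handed in; nothing more can be done
None
```

I pushed the magnifier round to its stop, pointed at the blue tile and then at the blue jar's lid, and handed the job in at 18.3 s. No verdict was reported.

- **Magnifier:** With the fingertips shut, I pushed until the wrist force rose to about 12 N with no further movement, well under the 40 N limit. I did not read the joint angle itself; the stop is judged from that force and from pictures showing the arm clear of the tray afterwards.
- **Pointing:** I held about 31 mm above the middle of the blue tile and about 32 mm above the blue lid, each for about 2 s. The fingertips were within about 2 mm of each measured centre, and no contact force showed.
- **Last checks:** In the top view, the blue tile and blue lid had moved by less than half a pixel (about 1 mm). The green and rust pieces were too small or too large for my automatic check, so I compared them only by eye; they looked unmoved and the jars upright. The hand ended at (0.452, -0.082, 0.342), more than 0.2 m aside from both blue pieces, with force readings near zero.

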